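# Set and lock the bar bender's former carriage

## Robot

A 6-joint arm with a two-finger parallel gripper is mounted at the origin on the work surface. World frame = base frame: x ahead of the robot, y to its left, z up, the work surface at z = 0. Lengths are in mm, angles in rad, forces in N, time in s.
With the tool pointing down it reaches from about 275 to 1000 mm from the base axis. Payload 8.4 kg.
Tool frame: the origin (TCP) lies on the centre line of the jaws, within the pads' length; the fingertips stand 25 mm ahead of it and the grasp point (between the pads) lies 6 mm ahead of it; z points along the fingers, x is the direction in which the jaws open and shut, and the axes are right-handed (so a half turn about z gives the same grasp; the last joint's range is limited). The gripper opens to 85 mm and grips with 20 to 120 N. Pads are 22 mm wide; open, the fingers measure 114 mm over their backs; the gripper's body (76 mm by 85 mm) begins 54 mm behind the grasp point. The pads swing forward as they close: fully open they stand 13 mm farther back than shut.
Start: joints at [-0.002, 0.353, 1.633, -0, 1.155, -0.002], TCP at [625.002, -0, 256.281] pointing down, gripper open.
Joint ranges: [-2.63, 2.63], [-0.92, 2.1], [0.06, 2.66], [-1.3, 4.44], [0, 2.69], [-3.02, 3.02]. Speed limits (rad/s): [2.22, 2.22, 2.79, 3.14, 3.14, 3.14].

## Interface

Orientations are given as [roll, pitch, yaw] about the fixed x, y, z axes, in that order (R = Rz(yaw) Ry(pitch) Rx(roll)).
In Python, from rig import r gives the robot as it stands. The module is installed in compiled form; this text tells all that it offers.
- The arm moves only by the tool jog_arm, never from a script. Its argument "deltas" is a list of rows, each an object with "gripper": the gripper command: -1 is fully open, 1 is shut, values between are in proportion; "translation": the shift along the world's x, y, z in units of 10 cm (1.0 is 10 cm), a list of three; "dr": the turn, a rotation vector about the world's x, y, z in units of pi/2 rad (1.0 is pi/2 rad), a list of three. In form: [{"gripper": gripper, "translation": [x, y, z], "dr": [wx, wy, wz]}, ...]. A call has 1 to 12 rows; each row shifts and turns the commanded pose from where the row before left it; what a row does not reach is not made up. A row lasts 1/12 s, in which the tool goes at most 41.7 mm and 7.16 degrees, less where a joint would pass 70% of its speed; a pose out of reach is approached as far as the arm can. A call with a number of a shift or a turn outside -1 to 1 is refused whole. A call with a gripper value outside its range is refused whole. The fingers move at their own pace and stop on an object; "squeeze" is the grip in N (left out, the last holds). Time passes only in rows, so rows that do not move let the fingers close. It gives the time, the measured TCP pose, the force and the opening at its end, in the units of the state.
- r.sense(): the state, without advancing time (a new reading comes with each control period).
- r.grab_frame(name): name is "scene" or "side" or "wrist"; returns the picture (480x640x3 uint8, blue, green, red); there is no depth.
- r.calibration(name): a dict with "mtx" (3x3 intrinsics, pixels), "k1" (the pictures are not rectified: a ray, as slopes to the right and down, at radius r is drawn at 1 + k1 r^2 times it, then the intrinsics apply), "world_from_camera" (4x4, takes a point from camera to world coordinates). Camera axes: x right, y down, z forward; pixel columns grow to the right and rows downward; lengths in mm; the calibration is good to about 2 mm. A picture is of the moment at which its call begins: read the wrist's pose just before it. calibration takes no time and is no camera call; for the wrist camera it gives the pose at the moment of the call.
- r.sign_off(): hands the job in, once; it reports no verdict.
The state is a dict: "clock": time; "qpos": joint angles; "qvel": joint speeds; "joint_efforts": joint torques, N m; "eef_pos": TCP position; "tcp_rot": TCP orientation; "contact_force": force on the tool from outside, world axes, zero at the start; "wrist_torque": the same for the moment, N m; "opening": opening from 0.0 (shut) to 1.0 (fully open).
Only numpy, scipy, OpenCV 4.12 (cv2) and the standard library are available. Lean on these libraries where they do the work, as an engineer would, in place of code of your own. Each camera call takes 0.05 s, during which the arm holds its last target. There are 200 camera calls.

## Task

First push the bar bender's carriage along its slide by the yellow post until the spring detent clicks and holds it, not beyond, and let go of it. Then swing the handwheel's folded red crank handle fully up until it latches upright, and only then turn the wheel clockwise (seen from above) with it until it stops, so that the locking bolt is run right in. Leave the carriage in its detent, the crank upright, and everything else on the bench where it is.

Things in the scene. Friction and masses are not known exactly. Their poses are not given: they have to be found in the camera images.
- bender: Green bench bar bender, bolted down; base 200 x 390 x 12 mm. Origin on the bench top; own x across the slide (at yaw 0 away from the robot), own y along the slide towards the gearbox (top 48 mm high) with the handwheel, z up. The carriage runs along own y over x = 0; the wheel's vertical axis is at x 0, y +105 mm. Guide rails 32 mm high.
- detent (a point): Tip of the spring-loaded ball, 42 mm high, at own x +55, y -50 mm of the bender. Its red housing (own x 66 to 90 mm, 30 mm long, top 56 mm high) stands on the +x side of the slide. In the detent the ball sits between two brass ridges in the middle of the carriage's +x edge.
- carriage (a joint): Travel of the carriage (m) along own +y, to the gearbox; starts at 0 to 0.05. Detent at 0.095, hard stop at 0.107. Drag 1 N; the first ridge takes about 10 N from 0.080 to 0.088, then the ball draws the carriage to 0.095 and holds it when let go. Over 7 mm beyond, the ball passes the second ridge and holds no more; it can be pulled back.
- post_grip (a point): Point 90 mm high on the axis of the carriage's upright yellow post (14 mm in diameter, from the carriage's top at 50 mm to 110 mm high), 20 mm behind (-y) the carriage's middle. Carriage 110 x 70 mm; on it 37 mm in front (+y) of the post a dark round former, 34 mm in diameter, top 64 mm high.
- wheel_centre (a point): Centre of the upper face of the black handwheel (diameter 110 mm), on its vertical axis, 66 mm above the bench.
- wheel (a joint): Angle of the handwheel (rad): 0 at the start, grows clockwise seen from above, stop at 2.0. It stays where it is left; drag about 0.12 N m. It drives a brass locking bolt 12 mm per rad towards the carriage. While the crank is folded, its steel tip lies in a fork (two pins, tops 98 mm high) that locks the wheel.
- crank_hinge (a point): Middle of the crank's horizontal hinge on the wheel, 36 mm from the wheel's axis, 92 mm above the bench. At wheel angle 0 it is on the bender's own +x side of the axis, its hinge axis parallel to own y; it turns with the wheel. A steel latch block (18 to 28 mm further out, top 100 mm high) stands behind it.
- crank (a joint): Crank angle (rad): 0 folded flat over the wheel (from the hinge across the wheel's axis, at wheel angle 0 to own -x, its axis 26 mm above the wheel's face), 1.571 upright, at a stop. From 0.8 a spring latch resists (about 2 N at the grip, until 1.26), then snaps it upright and holds it; let go below 0.8 it falls back.
- crank_grip (a point): Point on the axis of the crank handle, 58 mm from the hinge, in the middle of its red sleeve (18 mm in diameter, from 25 to 89 mm from the hinge; it spins freely about the handle's axis). A steel tip, 8 mm in diameter, goes on to 106 mm from the hinge.
- hammer: Bystander: hammer lying on the bench. Origin in its underside.
- wrench: Bystander: wrench lying beside the bender's far side. Origin in its underside.
- punch: Bystander: steel punch, 140 x 12 x 12 mm, lying on the bench on the robot's side of the bender. Origin in its underside.
- rivet_tin: Bystander: open tin, 70 mm in diameter, 40 mm high, beyond the outer end of the slide. Origin in its underside.
- cone: Bystander: steel cone mandrel, 64 mm foot, 150 mm high. Origin in its underside.
- oil: Bystander: blue can, 60 mm in diameter, 130 mm high. Origin in its underside.
- flux: Bystander: amber jar, 66 mm in diameter, 90 mm high. Origin in its underside.
- brush: Bystander: brush lying on the bench. Origin in its underside.

How it is judged (in metres and radians):
On the way, in this order (a step that is already met when the one before it is completed fails the run):
1. the carriage rests in its detent (0.0925 to 0.0975), let go (value of joint carriage between 0.0925 and 0.0975 m and contact force between the fingers and bender below 0.3 N), for 0.2 s.
2. the crank handle is latched upright (over 1.45 rad), the wheel not yet turned (under 0.3 rad) (value of joint carriage between 0.0925 and 0.0975 m and value of joint crank above 1.45 rad and value of joint wheel below 0.3 rad), for 0.1 s.
3. the wheel is turned clockwise to its stop (over 1.9 rad) (value of joint carriage between 0.0925 and 0.0975 m and value of joint wheel above 1.9 rad and value of joint crank above 1.4 rad), for 0.1 s.
At the end, for the whole second after the job is handed in: The carriage is in its detent (joint 0.0925 to 0.0975), the crank handle stands latched upright (over 1.45 rad) and the wheel rests turned to its stop (over 1.9 of 2.0 rad) (value of joint carriage between 0.0925 and 0.0975 m and value of joint crank above 1.45 rad and value of joint wheel above 1.9 rad and velocity of joint wheel between -0.05 and 0.05 rad/s); the robot touches nothing.
It fails at once if a bystander is moved by more than 30 mm (distance of any of hammer, wrench, punch, rivet_tin, cone, oil, flux, brush from where it was at the start of the episode above 0.03 m).
It fails at once if the wheel is turned beyond 0.4 rad with the crank not upright (under 1.3 rad) (value of joint wheel above 0.4 rad and value of joint crank below 1.3 rad).
It also fails if it takes over 61 s, if anything falls off the work surface, if the arm or the gripper's body presses on something with over 40 N, if the wrist force passes 120 N, or if a joint passes its speed limit or range.

## Working session

There is one attempt and no reset: what is moved stays moved. The work goes in short steps, Python scripts to look and compute and a tool call to move; the robot and the scene stay as the last step left them, time stands still between calls to the robot, and variables do not carry over. Pictures are saved under pics/ and viewed, about 8 in all and at most 12, crops included, and the job is handed in when it is done.

Besides the shell and the picture viewer there is one more tool, called after ">>>" as name(argument=value, ...) on one line, values as JSON. jog_arm: Moves the arm, as the interface text tells. Shifts and turns lie within -1 to 1; 1 stands for 10 cm of shift or pi/2 rad of turn. Its arguments: {"type":"object","properties":{"deltas":{"type":"array"},"squeeze":{"type":"number"}},"required":["deltas"]}

```bash
mkdir -p pics; cat > h.py <<'E'
import numpy as np, cv2
from rig import r
def ray(name,u,v,c=None):
    c=c or r.calibration(name); K=np.array(c["mtx"]); T=np.array(c["world_from_camera"])
    d=np.array([(u-K[0,2])/K[0,0],(v-K[1,2])/K[1,1]]); p=d.copy()
    for _ in range(30): p=d/(1+c["k1"]*(p@p))
    w=T[:3,:3]@np.array([p[0],p[1],1]); return T[:3,3],w/np.linalg.norm(w)
def onz(name,u,v,z,c=None):
    o,w=ray(name,u,v,c); return o+w*(z-o[2])/w[2]
def tri(a,b):
    (o1,w1),(o2,w2)=a,b
    s=np.linalg.lstsq(np.c_[w1,-w2],o2-o1,rcond=None)[0]
    p,q=o1+s[0]*w1,o2+s[1]*w2
    return (p+q)/2,np.linalg.norm(p-q)
def proj(name,P,c=None):
    c=c or r.calibration(name); K=np.array(c["mtx"]); T=np.linalg.inv(np.array(c["world_from_camera"]))
    p=T[:3,:3]@np.array(P,float)+T[:3,3]; p=p[:2]/p[2]; p=p*(1+c["k1"]*(p@p))
    return K[0,0]*p[0]+K[0,2],K[1,1]*p[1]+K[1,2]
E
python3 - <<'E'
from h import *
s=r.sense(); print(s)
for n in ("scene","side"):
    cv2.imwrite(f"pics/{n}0.png",r.grab_frame(n)); c=r.calibration(n); print(n,np.round(c["world_from_camera"],3).tolist())
E
```

```text
{'clock': 0.0, 'qpos': array([-2.40854308e-03,  3.53662061e-01,  1.63413988e+00,  1.68338526e-06,
        1.15520468e+00, -2.38134774e-03]), 'qvel': array([ 0.00049269,  0.00099883, -0.00174613,  0.00125939, -0.00019039,
       -0.00038212]), 'joint_efforts': array([-2.03471049e-03, -6.05236173e+01, -3.42063046e+01, -2.62302356e-04,
        9.48130677e-03,  3.61521288e-06]), 'eef_pos': array([ 6.24553246e+02, -3.77266969e-03,  2.55550511e+02]), 'tcp_rot': array([-3.14158775e+00,  1.41396365e-03, -2.78726004e-05]), 'contact_force': array([ 0.01405043, -0.81079278,  0.29911018]), 'wrist_torque': array([ 0.02050812, -0.03446397,  0.03103498]), 'opening': 1.0020945219952342}
scene [[0.149, 0.648, -0.747, 1558.979], [0.989, -0.088, 0.121, -155.166], [0.013, -0.756, -0.654, 927.5], [0.0, 0.0, 0.0, 1.0]]
side [[0.726, -0.463, 0.509, -50.042], [-0.688, -0.482, 0.542, -720.317], [-0.006, -0.743, -0.669, 954.709], [0.0, 0.0, 0.0, 1.0]]
```

View pics/scene0.png

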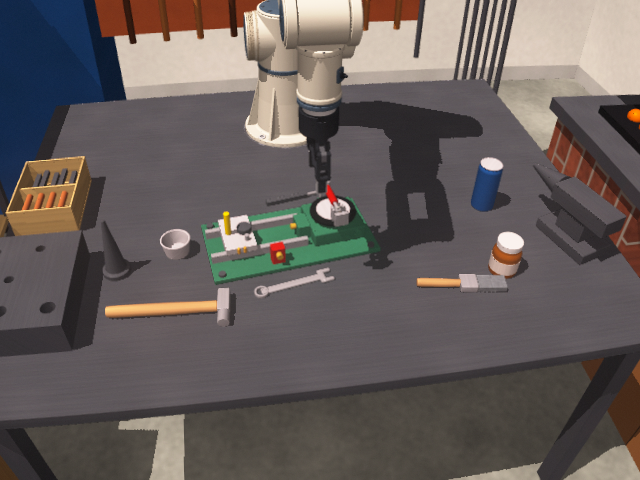

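View pics/side0.png

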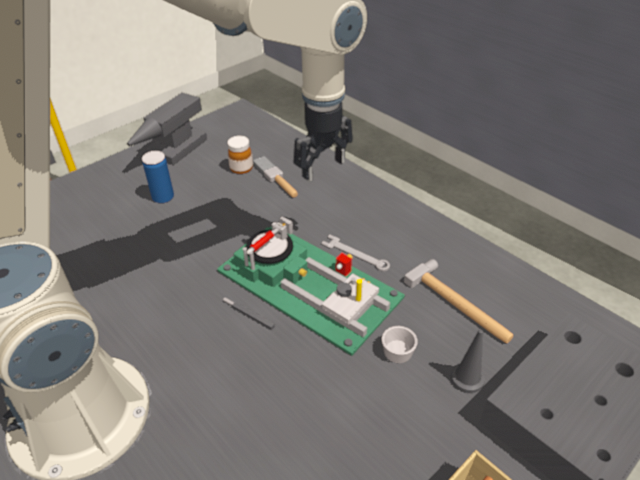

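The scene view shows the post near (227,222), the wheel at (332,211) and the housing at (278,254). In the side view they are at (359,290), (270,246) and (344,264). The post and wheel both lie on own x=0, so together they give the bender's pose.

```bash
python3 - <<'E'
from h import *
ims={n:cv2.imread(f"pics/{n}0.png") for n in("scene","side")}
box={"scene":(195,170,190,115),"side":(210,205,200,150)}
out=[]
for n,im in ims.items():
    x,y,w,h=box[n]; hsv=cv2.cvtColor(im,cv2.COLOR_BGR2HSV); 
    roi=np.zeros(im.shape[:2],np.uint8); roi[y:y+h,x:x+w]=255
    for nm,lo,hi in(("yel",(22,150,120),(34,255,255)),("red",(0,190,90),(6,255,255)),("red2",(174,190,90),(180,255,255)),("green",(60,90,40),(90,255,255))):
        m=cv2.inRange(hsv,lo,hi)&roi
        k,l,st,ce=cv2.connectedComponentsWithStats(m)
        for i in range(1,k):
            if st[i,4]>12: 
                vs,us=np.where(l==i); print(n,nm,st[i].tolist(),ce[i].round(1), "top",us[vs<=vs.min()+1].mean().round(1),vs.min(),"bot",us[vs>=vs.max()-1].mean().round(1),vs.max())
    out.append(cv2.resize(im[y:y+h,x:x+w],(400*1,int(400*h/w)),interpolation=cv2.INTER_CUBIC) if 0 else cv2.resize(im[y:y+h,x:x+w],None,fx=4,fy=4,interpolation=cv2.INTER_CUBIC)[:, :800])
cv2.imwrite("pics/c_scene.png",out[0]);cv2.imwrite("pics/c_side.png",out[1])
E
```

```text
scene yel [223, 212, 7, 23, 111] [226.3 222.2] top 225.7 212 bot 227.2 234
scene red [326, 185, 11, 19, 91] [330.7 194.8] top 328.3 185 bot 331.7 203
scene red [271, 243, 14, 21, 172] [276.4 250.9] top 277.9 243 bot 276.2 263
scene green [201, 197, 179, 85, 5150] [297.4 244.1] top 348.0 197 bot 219.2 281
scene green [213, 223, 5, 4, 17] [215.3 224.3] top 215.0 223 bot 215.7 226
side yel [299, 269, 7, 7, 27] [302.2 271.4] top 302.0 269 bot 303.0 275
side yel [356, 279, 6, 22, 99] [358.6 289.2] top 359.2 279 bot 358.0 300
side red [251, 230, 23, 20, 138] [262.9 239.9] top 269.2 230 bot 255.8 249
side red [336, 254, 15, 21, 201] [344.2 263.9] top 342.3 254 bot 344.5 274
side green [218, 235, 186, 120, 6128] [305.8 291.4] top 291.6 235 bot 351.1 354
```

View pics/c_scene.png

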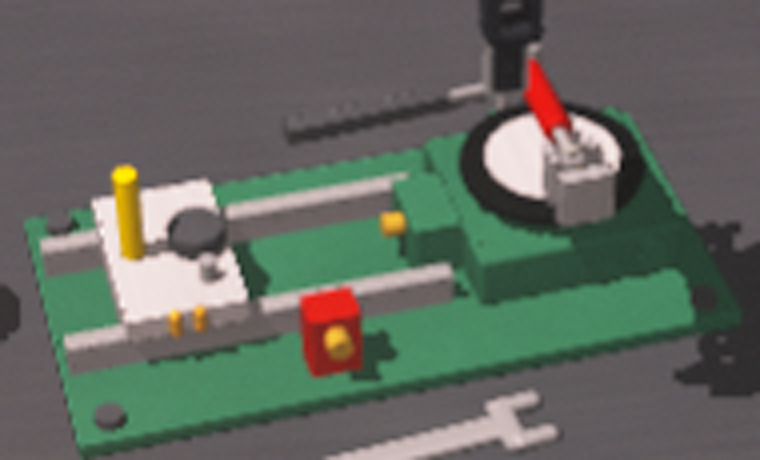

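View pics/c_side.png

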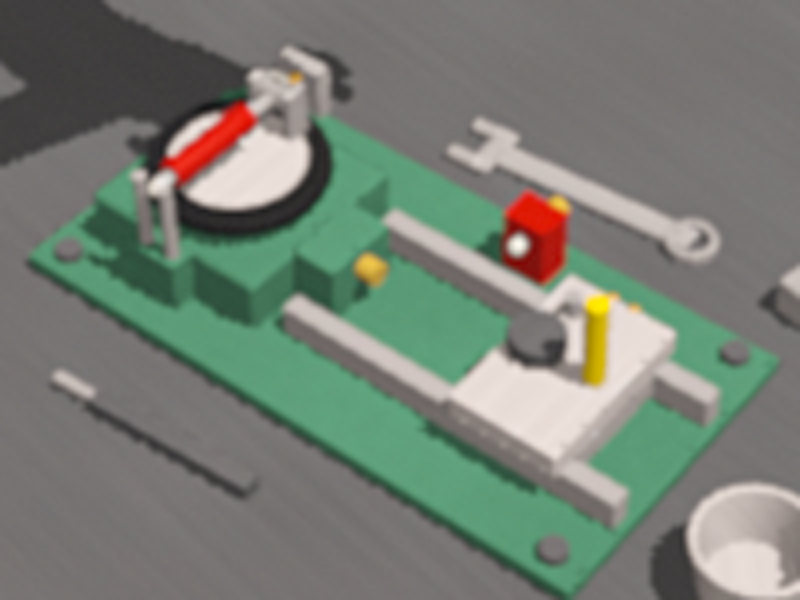

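The scene crop gives base corners at about (27,225), (82,450), (740,318) and (625,110), with the white wheel disc centred at (552,157). The side crop gives corners at about (32,260), (570,595) and (777,360), with the disc at (238,160). The post top is at (597,300) in the side crop and (125,170) in the scene crop.

```bash
python3 - <<'E'
from h import *
S=lambda X,Y:((X+.5)/4-.5+195,(Y+.5)/4-.5+170)
D=lambda X,Y:((X+.5)/4-.5+210,(Y+.5)/4-.5+205)
both=lambda a,b:tri(ray("scene",*a),ray("side",*b))
print("post top",both(S(125,170),D(597,300)))
print("post bottom",both(S(130,256),D(595,382)))
print("disc",both(S(552,157),D(238,160)))
print("housing topcentre?",both(S(330,297),D(535,208)))
for nm,a,loc in(("scene",S(27,222),(-100,-195)),("scene",S(80,448),(100,-195)),("scene",S(740,318),(100,195)),("side",D(32,260),(-100,195)),("side",D(570,593),(-100,-195)),("side",D(777,359),(100,-195))):
    p=onz(nm,*a,12); print(nm,loc,p[:2].round(1))
for nm,a in(("scene",S(552,157)),("side",D(238,160))): print("disc z66",onz(nm,*a,66).round(1))
for nm,a in(("scene",S(125,170)),("side",D(597,300))): print("post z110",onz(nm,*a,110).round(1))
A=[];B=[]
for nm,a,loc in(("scene",S(27,222),(-100,-195)),("scene",S(80,448),(100,-195)),("scene",S(740,318),(100,195)),("side",D(32,260),(-100,195)),("side",D(570,593),(-100,-195)),("side",D(777,359),(100,-195)),("scene",S(552,157),(0,105)),("side",D(238,160),(0,105))):
    A.append(loc);B.append(onz(nm,*a,66 if loc[0]==0 else 12)[:2])
A=np.array(A,float);B=np.array(B);ma,mb=A.mean(0),B.mean(0)
H=(A-ma).T@(B-mb);th=np.arctan2(H[0,1]-H[1,0],H[0,0]+H[1,1])
R=np.array([[np.cos(th),-np.sin(th)],[np.sin(th),np.cos(th)]]);t=mb-R@ma
print("yaw",th,"origin",t,"res",(B-A@R.T-t).round(1).tolist())
print("wheel",R@[0,105]+t)
p=both(S(125,170),D(597,300))[0][:2]; print("post own",R.T@(p-t))
print("scene fold dir u",R@[1,0])
E
```

```text
post top (array([ 542.35422758, -191.39979878,  112.81722355]), np.float64(0.4016181496932361))
post bottom (array([ 542.796991  , -193.36211187,   50.60741204]), np.float64(0.989428114952328))
disc (array([505.80471794,  56.57486393,  66.20378656]), np.float64(0.1434506461237051))
housing topcentre? (array([604.81788283, -85.23255445,  60.94444721]), np.float64(0.7314159507550523))
scene (-100, -195) [ 458.5 -256.6]
scene (100, -195) [ 654.3 -228.6]
scene (100, 195) [600.9 152.7]
side (-100, 195) [399.4 121.1]
side (-100, -195) [ 458.  -258.8]
side (100, -195) [ 653.1 -228.4]
disc z66 [505.5  56.7  66. ]
disc z66 [505.9  56.7  66. ]
post z110 [ 538.7 -191.3  110. ]
post z110 [ 544.3 -189.9  110. ]
yaw 0.15201293561704282 origin [526.04408294 -50.92345712] res [[1.8, 2.2], [-0.1, -0.1], [5.6, -4.3], [1.7, -5.6], [1.3, 0.0], [-1.4, 0.1], [-4.7, 3.8], [-4.2, 3.8]]
wheel [510.14412605  52.86571076]
post own [  -5.15001369 -141.326221  ]
scene fold dir u [0.98846827 0.15142816]
```

The pose estimate is yaw ≈ 0.147, wheel axis (505.8, 56.6) and post (542.6, -192). That puts the carriage at about 18 mm of travel, with the post's detent position about 77 mm further along own y. I'll grip the post with the jaws along own y, turning the tool +98.4°, which also suits the crank later.

>>> jog_arm(deltas=[{"gripper":-1,"translation":[-0.0586,-0.137,-0.06],"dr":[0,0,0.078]},{"gripper":-1,"translation":[-0.0586,-0.137,-0.06],"dr":[0,0,0.078]},{"gripper":-1,"translation":[-0.0586,-0.137,-0.06],"dr":[0,0,0.078]},{"gripper":-1,"translation":[-0.0586,-0.137,-0.06],"dr":[0,0,0.078]},{"gripper":-1,"translation":[-0.0586,-0.137,-0.06],"dr":[0,0,0.078]},{"gripper":-1,"translation":[-0.0586,-0.137,-0.06],"dr":[0,0,0.078]},{"gripper":-1,"translation":[-0.0586,-0.137,-0.06],"dr":[0,0,0.078]},{"gripper":-1,"translation":[-0.0586,-0.137,-0.06],"dr":[0,0,0.078]},{"gripper":-1,"translation":[-0.0586,-0.137,-0.06],"dr":[0,0,0.078]},{"gripper":-1,"translation":[-0.0586,-0.137,-0.06],"dr":[0,0,0.078]},{"gripper":-1,"translation":[-0.0586,-0.137,-0.06],"dr":[0,0,0.078]},{"gripper":-1,"translation":[-0.0586,-0.137,-0.06],"dr":[0,0,0.078]}], squeeze=30)

```text
clock: 1.1
eef_pos: [554.1, -165.0, 183.7]
tcp_rot: [-3.141, -0.0, 1.476]
contact_force: [0.9, 0.4, 0.5]
opening: 1.002
```

>>> jog_arm(deltas=[{"gripper":-1,"translation":[-0.0586,-0.137,-0.06],"dr":[0,0,0.078]},{"gripper":-1,"translation":[-0.0586,-0.137,-0.06],"dr":[0,0,0.078]},{"gripper":-1,"translation":[0,0,0],"dr":[0,0,0]},{"gripper":-1,"translation":[0,0,0],"dr":[0,0,0]}])

```text
clock: 1.43
eef_pos: [542.5, -192.1, 171.8]
tcp_rot: [-3.141, -0.001, 1.711]
contact_force: [0.8, 0.0, -0.5]
opening: 1.001
```

```bash
python3 - <<'E'
from h import *
s=r.sense(); print(s["eef_pos"],s["tcp_rot"],s["qpos"],s["contact_force"])
c=r.calibration("wrist"); im=r.grab_frame("wrist"); cv2.imwrite("pics/w1.png",im); import pickle; pickle.dump(c,open("w1.pkl","wb"))
print(proj("wrist",(542.6,-192.2,110),c),proj("wrist",(542.6,-192.2,50),c))
m=cv2.inRange(cv2.cvtColor(im,cv2.COLOR_BGR2HSV),(22,150,100),(34,255,255))
k,l,st,ce=cv2.connectedComponentsWithStats(m)
for i in range(1,k):
    if st[i,4]>60: print(st[i],ce[i])
E
```

```text
[ 542.47759773 -192.05249835  171.82188791] [-3.14066692e+00 -6.79408196e-04  1.71073951e+00] [-3.42960555e-01  3.72046622e-01  1.81575186e+00  2.10532974e-04
  9.54929539e-01 -2.05382210e+00] [ 0.77253388  0.0012807  -0.47979153]
(np.float64(313.2034020506785), np.float64(273.5272241036358)) (np.float64(313.46697990207736), np.float64(241.08953434488578))
[306 235  23  49 905] [316.85414365 259.62541436]
```

View pics/w1.png

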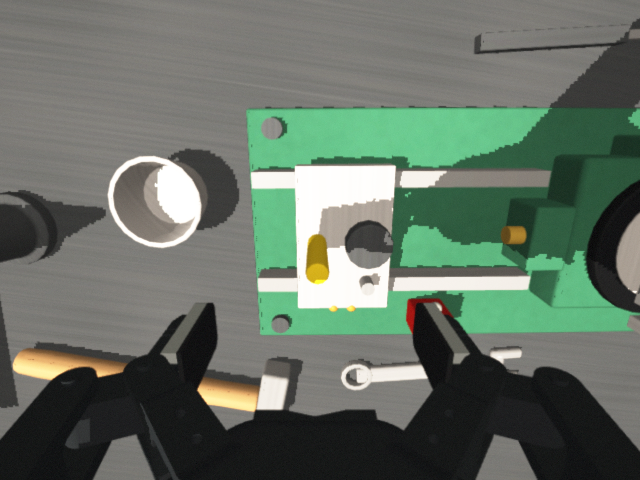

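In the wrist view the post stands between the jaws, its top at (317,273) against a predicted (313,273), so about 2 mm off. I'll descend and grip.

>>> jog_arm(deltas=[{"gripper":-1,"translation":[0,0.02,-0.25],"dr":[0,0,0]},{"gripper":-1,"translation":[0,0,-0.25],"dr":[0,0,0]},{"gripper":-1,"translation":[0,0,-0.24],"dr":[0,0,0]},{"gripper":-1,"translation":[0,0,0],"dr":[0,0,0]},{"gripper":1,"translation":[0,0,0],"dr":[0,0,0]},{"gripper":1,"translation":[0,0,0],"dr":[0,0,0]},{"gripper":1,"translation":[0,0,0],"dr":[0,0,0]},{"gripper":1,"translation":[0,0,0],"dr":[0,0,0]},{"gripper":1,"translation":[0,0,0],"dr":[0,0,0]},{"gripper":1,"translation":[0,0,0],"dr":[0,0,0]},{"gripper":1,"translation":[0,0,0],"dr":[0,0,0]},{"gripper":1,"translation":[0,0,0],"dr":[0,0,0]}])

```text
clock: 2.48
eef_pos: [543.5, -190.0, 99.2]
tcp_rot: [3.14, 0.001, 1.715]
contact_force: [-1.1, 0.7, 7.5]
opening: 0.152
```

>>> jog_arm(deltas=[{"gripper":1,"translation":[0,0,0],"dr":[0,0,0]},{"gripper":1,"translation":[0,0,0],"dr":[0,0,0]},{"gripper":1,"translation":[0,0,0],"dr":[0,0,0]}])

```text
clock: 2.73
eef_pos: [543.5, -190.0, 99.2]
tcp_rot: [3.14, 0.001, 1.715]
contact_force: [-1.7, 1.4, 8.1]
opening: 0.157
```

>>> jog_arm(deltas=[{"gripper":1,"translation":[-0.0073,0.0495,0],"dr":[0,0,0]},{"gripper":1,"translation":[-0.0073,0.0495,0],"dr":[0,0,0]},{"gripper":1,"translation":[-0.0073,0.0495,0],"dr":[0,0,0]},{"gripper":1,"translation":[-0.0073,0.0495,0],"dr":[0,0,0]},{"gripper":1,"translation":[-0.0073,0.0495,0],"dr":[0,0,0]},{"gripper":1,"translation":[-0.0073,0.0495,0],"dr":[0,0,0]},{"gripper":1,"translation":[-0.0073,0.0495,0],"dr":[0,0,0]},{"gripper":1,"translation":[-0.0073,0.0495,0],"dr":[0,0,0]},{"gripper":1,"translation":[-0.0073,0.0495,0],"dr":[0,0,0]},{"gripper":1,"translation":[-0.0073,0.0495,0],"dr":[0,0,0]},{"gripper":1,"translation":[0,0,0],"dr":[0,0,0]},{"gripper":1,"translation":[0,0,0],"dr":[0,0,0]}])

```text
clock: 3.73
eef_pos: [536.1, -140.2, 99.2]
tcp_rot: [3.141, 0.0, 1.715]
contact_force: [-1.5, 0.6, 8.3]
opening: 0.155
```

>>> jog_arm(deltas=[{"gripper":1,"translation":[-0.003,0.02,0],"dr":[0,0,0]},{"gripper":1,"translation":[-0.003,0.02,0],"dr":[0,0,0]},{"gripper":1,"translation":[0,0,0],"dr":[0,0,0]},{"gripper":1,"translation":[0,0,0],"dr":[0,0,0]}])

```text
clock: 4.07
eef_pos: [535.5, -136.4, 99.2]
tcp_rot: [3.141, 0.0, 1.715]
contact_force: [-1.5, 0.4, 7.3]
opening: 0.153
```

>>> jog_arm(deltas=[{"gripper":1,"translation":[-0.003,0.02,0],"dr":[0,0,0]},{"gripper":1,"translation":[0,0,0],"dr":[0,0,0]},{"gripper":1,"translation":[0,0,0],"dr":[0,0,0]}])

```text
clock: 4.32
eef_pos: [535.2, -134.4, 99.2]
tcp_rot: [3.141, 0.0, 1.715]
contact_force: [-1.0, 0.6, 7.3]
opening: 0.153
```

>>> jog_arm(deltas=[{"gripper":1,"translation":[-0.003,0.02,0],"dr":[0,0,0]},{"gripper":1,"translation":[0,0,0],"dr":[0,0,0]},{"gripper":1,"translation":[0,0,0],"dr":[0,0,0]}])

```text
clock: 4.57
eef_pos: [534.9, -132.4, 99.2]
tcp_rot: [3.14, 0.0, 1.715]
contact_force: [-1.5, 0.6, 7.2]
opening: 0.158
```

>>> jog_arm(deltas=[{"gripper":1,"translation":[-0.003,0.02,0],"dr":[0,0,0]},{"gripper":1,"translation":[0,0,0],"dr":[0,0,0]},{"gripper":1,"translation":[0,0,0],"dr":[0,0,0]}])

```text
clock: 4.82
eef_pos: [534.6, -130.4, 99.2]
tcp_rot: [3.14, 0.001, 1.715]
contact_force: [-1.1, 0.1, 7.5]
opening: 0.152
```

>>> jog_arm(deltas=[{"gripper":1,"translation":[-0.003,0.02,0],"dr":[0,0,0]},{"gripper":1,"translation":[0,0,0],"dr":[0,0,0]},{"gripper":1,"translation":[0,0,0],"dr":[0,0,0]}])

```text
clock: 5.07
eef_pos: [534.4, -128.7, 99.2]
tcp_rot: [3.14, 0.001, 1.715]
contact_force: [-1.7, -0.9, 7.7]
opening: 0.154
```

>>> jog_arm(deltas=[{"gripper":1,"translation":[-0.003,0.02,0],"dr":[0,0,0]},{"gripper":1,"translation":[0,0,0],"dr":[0,0,0]},{"gripper":1,"translation":[0,0,0],"dr":[0,0,0]}])

```text
clock: 5.32
eef_pos: [534.3, -127.9, 99.2]
tcp_rot: [3.14, 0.003, 1.716]
contact_force: [-1.6, -8.7, 4.9]
opening: 0.153
```

>>> jog_arm(deltas=[{"gripper":1,"translation":[-0.003,0.02,0],"dr":[0,0,0]},{"gripper":1,"translation":[0,0,0],"dr":[0,0,0]},{"gripper":1,"translation":[0,0,0],"dr":[0,0,0]}])

```text
clock: 5.57
eef_pos: [534.2, -127.3, 99.3]
tcp_rot: [3.14, 0.005, 1.717]
contact_force: [-1.8, -17.6, 2.8]
opening: 0.153
```

>>> jog_arm(deltas=[{"gripper":1,"translation":[-0.003,0.02,0],"dr":[0,0,0]},{"gripper":1,"translation":[0,0,0],"dr":[0,0,0]},{"gripper":1,"translation":[0,0,0],"dr":[0,0,0]}])

```text
clock: 5.82
eef_pos: [533.6, -123.3, 99.2]
tcp_rot: [3.14, 0.001, 1.715]
contact_force: [-1.6, -0.3, 7.5]
opening: 0.154
```

>>> jog_arm(deltas=[{"gripper":1,"translation":[-0.003,0.02,0],"dr":[0,0,0]},{"gripper":1,"translation":[0,0,0],"dr":[0,0,0]},{"gripper":1,"translation":[0,0,0],"dr":[0,0,0]}])

```text
clock: 6.07
eef_pos: [533.1, -120.1, 99.2]
tcp_rot: [3.141, -0.0, 1.715]
contact_force: [-1.9, 4.1, 8.7]
opening: 0.154
```

Over the first ridge: the force rose to 17 N, then flipped to a forward pull. One more 2 mm step, then release and rise.

>>> jog_arm(deltas=[{"gripper":1,"translation":[-0.003,0.02,0],"dr":[0,0,0]},{"gripper":1,"translation":[0,0,0],"dr":[0,0,0]},{"gripper":1,"translation":[0,0,0],"dr":[0,0,0]}])

```text
clock: 6.32
eef_pos: [532.7, -117.5, 99.2]
tcp_rot: [3.141, -0.001, 1.714]
contact_force: [-0.8, 8.7, 8.7]
opening: 0.154
```

>>> jog_arm(deltas=[{"gripper":-1,"translation":[0,0,0],"dr":[0,0,0]},{"gripper":-1,"translation":[0,0,0],"dr":[0,0,0]},{"gripper":-1,"translation":[0,0,0],"dr":[0,0,0]},{"gripper":-1,"translation":[0,0,0],"dr":[0,0,0]},{"gripper":-1,"translation":[0,0,0],"dr":[0,0,0]},{"gripper":-1,"translation":[0,0,0],"dr":[0,0,0]},{"gripper":-1,"translation":[0,0,0.3],"dr":[0,0,0]},{"gripper":-1,"translation":[0,0,0.3],"dr":[0,0,0]},{"gripper":-1,"translation":[0,0,0.3],"dr":[0,0,0]},{"gripper":-1,"translation":[0,0,0],"dr":[0,0,0]},{"gripper":-1,"translation":[0,0,0],"dr":[0,0,0]},{"gripper":-1,"translation":[0,0,0],"dr":[0,0,0]}])

```text
clock: 7.32
eef_pos: [532.0, -118.3, 187.9]
tcp_rot: [-3.141, -0.0, 1.715]
contact_force: [0.1, 0.7, -0.5]
opening: 0.994
```

```bash
python3 - <<'E'
from h import *
s=r.sense(); print(s["eef_pos"],s["tcp_rot"])
c=r.calibration("wrist"); w=r.grab_frame("wrist"); n=r.grab_frame("scene"); d=r.grab_frame("side")
def cut(im,x,y,wd,h): return cv2.resize(im[y:y+h,x:x+wd],(400,300),interpolation=cv2.INTER_CUBIC)
cv2.imwrite("pics/a2.png",np.vstack([np.hstack([cv2.resize(w,(400,300)),cut(n,215,175,160,120)]),np.hstack([cut(d,225,210,160,120),cut(w,240,120,160*2,240)])]))
t=np.array([526.04,-50.9])
for nm,im in(("scene",n),("side",d),("wrist",w)):
    m=cv2.inRange(cv2.cvtColor(im,cv2.COLOR_BGR2HSV),(22,150,100),(34,255,255))
    k,l,st,ce=cv2.connectedComponentsWithStats(m)
    print(nm,[(st[i].tolist(),ce[i].round(1).tolist()) for i in range(1,k) if st[i,4]>40])
E
```

```text
[ 531.99421616 -118.27398588  187.89658828] [-3.14128042e+00 -8.60772235e-05  1.71523023e+00]
scene [([257, 207, 6, 22, 96], [259.6, 217.2])]
side [([63, 135, 13, 37, 207], [67.7, 156.2]), ([327, 263, 5, 22, 91], [329.3, 273.4])]
wrist [([407, 227, 16, 11, 78], [414.3, 234.1]), ([310, 228, 21, 44, 750], [319.4, 250.3]), ([560, 316, 9, 9, 54], [564.2, 320.0]), ([334, 338, 12, 8, 82], [339.8, 341.1])]
```

View pics/a2.png

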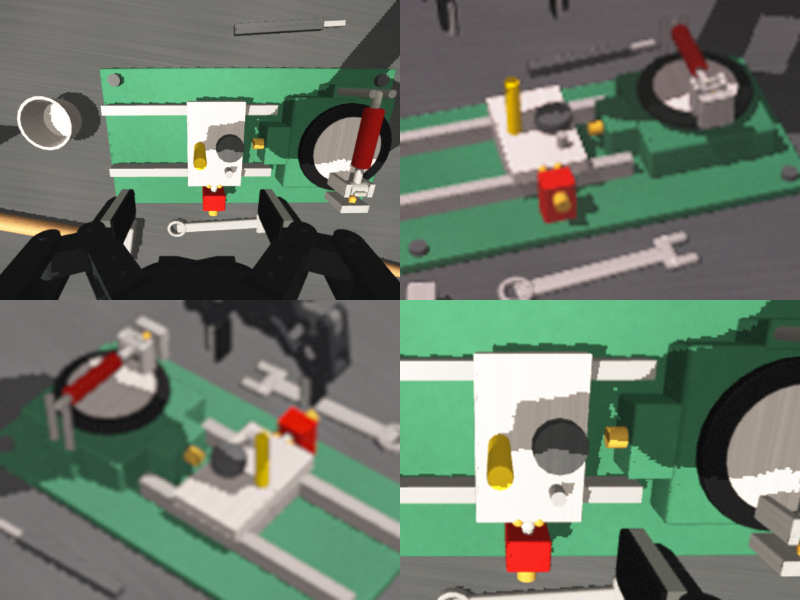

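The ball sits between the two brass ridges and the carriage is in its detent. Next I move above the crank.

>>> jog_arm(deltas=[{"gripper":-1,"translation":[-0.11,0.341,0],"dr":[0,0,0]},{"gripper":-1,"translation":[-0.11,0.341,0],"dr":[0,0,0]},{"gripper":-1,"translation":[-0.11,0.341,0],"dr":[0,0,0]},{"gripper":-1,"translation":[-0.11,0.341,0],"dr":[0,0,0]},{"gripper":-1,"translation":[-0.11,0.341,0],"dr":[0,0,0]},{"gripper":-1,"translation":[0,0,0],"dr":[0,0,0]},{"gripper":-1,"translation":[0,0,0],"dr":[0,0,0]}])

```text
clock: 8.05
eef_pos: [476.4, 53.6, 187.5]
tcp_rot: [-3.14, -0.0, 1.719]
contact_force: [1.1, 0.9, -0.4]
opening: 1.002
```

```bash
python3 - <<'E'
from h import *
s=r.sense(); print(s["eef_pos"],s["tcp_rot"])
c=r.calibration("wrist"); w=r.grab_frame("wrist"); cv2.imwrite("pics/w3.png",w)
hsv=cv2.cvtColor(w,cv2.COLOR_BGR2HSV)
m=cv2.inRange(hsv,(0,170,50),(8,255,255))|cv2.inRange(hsv,(172,170,50),(180,255,255))
k,l,st,ce=cv2.connectedComponentsWithStats(m)
for i in range(1,k):
    if st[i,4]>200:
        q=cv2.minAreaRect(np.argwhere(l==i)[:,::-1].astype(np.float32)); b=cv2.boxPoints(q)
        b=b[np.argsort(b[:,1])]; a,e=b[:2].mean(0),b[2:].mean(0)
        print(st[i],q,"ends z92",onz("wrist",*a,92,c).round(1),onz("wrist",*e,92,c).round(1),"mid",onz("wrist",*q[0],92,c).round(1))
A=np.array([505.8,56.6]);X=np.array([.989,.1465])
for d in(11,-21,-53): print(d,A+d*X, proj("wrist",[*(A+d*X),92],c))
E
```

```text
[476.35423266  53.64266858 187.47616532] [-3.13988382e+00 -5.68795540e-05  1.71870472e+00]
[ 301  219   28   94 2277] ((314.5, 265.5), (93.0, 27.0), 90.0) ends z92 [453.1  50.7  92. ] [519.8  60.6  92. ] mid [485.   55.4  92. ]
[118 330  47  37 904] ((140.28158569335938, 342.3313903808594), (27.8310546875, 52.53978729248047), 62.44719314575195) ends z92 [553.8 -66.2  92. ] [573.7 -57.1  92. ] mid [563.6 -61.7  92. ]
11 [516.679   58.2115] (np.float64(311.767761322035), np.float64(307.6436140678179))
-21 [485.031   53.5235] (np.float64(311.66967181924315), np.float64(265.2035041628669))
-53 [453.383   48.8355] (np.float64(311.5650391719993), np.float64(218.9587654859789))
```

View pics/w3.png

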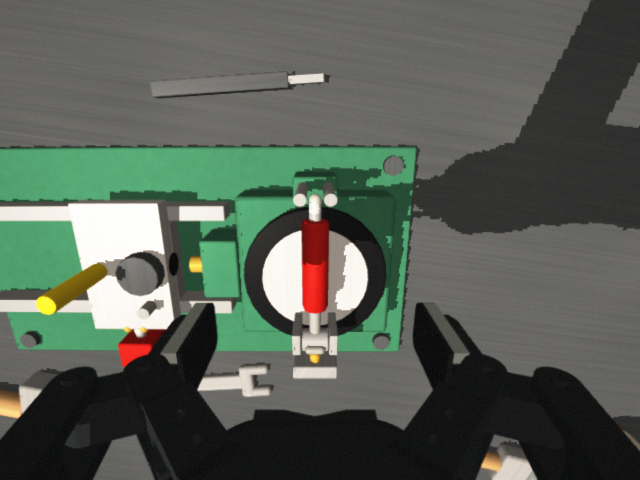

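The sleeve runs vertically in the image from (315,219) to (315,312), centred about 2 mm in +y of my prediction. I'll descend and grip it 65 mm from the hinge.

>>> jog_arm(deltas=[{"gripper":-1,"translation":[0.006,0.008,-0.3],"dr":[0,0,0]},{"gripper":-1,"translation":[0,0,-0.3],"dr":[0,0,0]},{"gripper":-1,"translation":[0,0,-0.28],"dr":[0,0,0]},{"gripper":-1,"translation":[0,0,0],"dr":[0,0,0]},{"gripper":1,"translation":[0,0,0],"dr":[0,0,0]},{"gripper":1,"translation":[0,0,0],"dr":[0,0,0]},{"gripper":1,"translation":[0,0,0],"dr":[0,0,0]},{"gripper":1,"translation":[0,0,0],"dr":[0,0,0]},{"gripper":1,"translation":[0,0,0],"dr":[0,0,0]},{"gripper":1,"translation":[0,0,0],"dr":[0,0,0]},{"gripper":1,"translation":[0,0,0],"dr":[0,0,0]},{"gripper":1,"translation":[0,0,0],"dr":[0,0,0]}], squeeze=25)

```text
clock: 9.1
eef_pos: [478.5, 53.7, 101.2]
tcp_rot: [3.14, -0.001, 1.715]
contact_force: [-0.7, 5.2, 4.7]
opening: 0.2
```

>>> jog_arm(deltas=[{"gripper":1,"translation":[0,0,0],"dr":[0,0,0]},{"gripper":1,"translation":[0,0,0],"dr":[0,0,0]}])

```text
clock: 9.27
eef_pos: [478.5, 53.7, 101.1]
tcp_rot: [3.14, -0.001, 1.715]
contact_force: [-1.8, 5.1, 5.6]
opening: 0.198
```

>>> jog_arm(deltas=[{"gripper":1,"translation":[0.0055,0.0008,0.0835],"dr":[0,0,0]},{"gripper":1,"translation":[0.016,0.0024,0.082],"dr":[0,0,0]},{"gripper":1,"translation":[0.0267,0.004,0.0792],"dr":[0,0,0]},{"gripper":1,"translation":[0.0366,0.0054,0.075],"dr":[0,0,0]},{"gripper":1,"translation":[0.046,0.0068,0.0696],"dr":[0,0,0]},{"gripper":1,"translation":[0.0546,0.0081,0.0629],"dr":[0,0,0]},{"gripper":1,"translation":[0,0,0],"dr":[0,0,0]}])

```text
clock: 9.85
eef_pos: [496.4, 56.4, 146.3]
tcp_rot: [-3.141, -0.001, 1.715]
contact_force: [-2.6, 4.9, -2.2]
opening: 0.197
```

>>> jog_arm(deltas=[{"gripper":1,"translation":[0.0622,0.0092,0.0552],"dr":[0,0,0]},{"gripper":1,"translation":[0.0688,0.0102,0.0465],"dr":[0,0,0]},{"gripper":1,"translation":[0.0743,0.011,0.037],"dr":[0,0,0]},{"gripper":1,"translation":[0.0784,0.0116,0.027],"dr":[0,0,0]},{"gripper":1,"translation":[0.0812,0.012,0.0162],"dr":[0,0,0]},{"gripper":1,"translation":[0.0826,0.0122,0.0055],"dr":[0,0,0]},{"gripper":1,"translation":[0,0,0],"dr":[0,0,0]},{"gripper":1,"translation":[0,0,0],"dr":[0,0,0]}])

```text
clock: 10.52
eef_pos: [540.9, 62.7, 164.3]
tcp_rot: [-3.141, -0.001, 1.715]
contact_force: [-2.9, 3.1, 0.8]
opening: 0.195
```

```bash
python3 - <<'E'
from h import *
n=r.grab_frame("scene"); d=r.grab_frame("side")
cut=lambda im,x,y,wd,h: cv2.resize(im[y:y+h,x:x+wd],(400,400),interpolation=cv2.INTER_CUBIC)
cv2.imwrite("pics/a4.png",np.hstack([cut(n,270,140,120,120),cut(d,220,160,120,120)]))
E
```

```text
(no output)
```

View pics/a4.png

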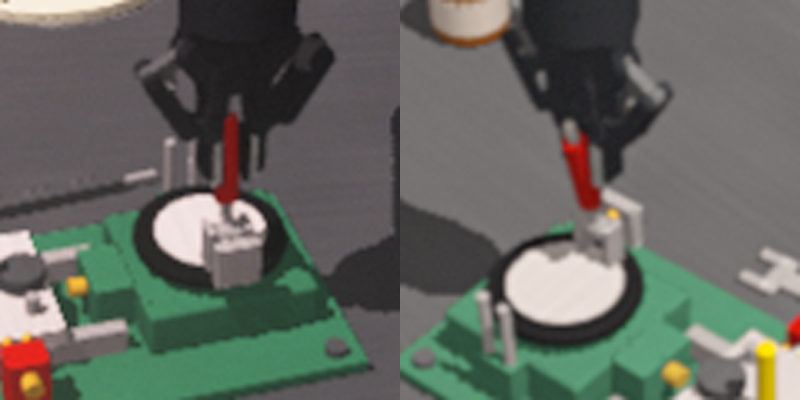

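The handle is up in both views but may lean slightly. I'll nudge it outward towards the stop and watch the force.

>>> jog_arm(deltas=[{"gripper":1,"translation":[0.02,0.003,0],"dr":[0,0,0]},{"gripper":1,"translation":[0.02,0.003,0],"dr":[0,0,0]},{"gripper":1,"translation":[0,0,0],"dr":[0,0,0]},{"gripper":1,"translation":[0,0,0],"dr":[0,0,0]}])

```text
clock: 10.95
eef_pos: [544.4, 62.8, 164.3]
tcp_rot: [-3.14, -0.0, 1.715]
contact_force: [-3.3, 2.3, 3.6]
opening: 0.189
```

```bash
python3 - <<'E'
from h import *
fr={n:r.grab_frame(n) for n in("scene","side")}; e={}
for n,im in fr.items():
    hsv=cv2.cvtColor(im,cv2.COLOR_BGR2HSV)
    m=cv2.inRange(hsv,(0,150,60),(8,255,255))|cv2.inRange(hsv,(172,150,60),(180,255,255))
    k,l,st,ce=cv2.connectedComponentsWithStats(m)
    up=np.array(proj(n,(541,63.5,140)))
    i=min((i for i in range(1,k) if st[i,4]>25),key=lambda i:np.linalg.norm(ce[i]-up))
    v,u=np.where(l==i); f=np.polyfit(v,u,1); e[n]=[(np.polyval(f,y),y) for y in(v.min(),v.max())]
    print(n,st[i],ce[i],e[n],[np.round(proj(n,(541,63.5,z)),1) for z in(181,117)])
for j in(0,1): print(tri(ray("scene",*e["scene"][j]),ray("side",*e["side"][j])))
E
```

```text
scene [335 175   7  26 118] [338.96610169 188.44067797] [(np.float64(339.71811633075316), np.int64(175)), (np.float64(338.31935014177316), np.int64(200))] [array([340.2, 177.7]), array([339. , 200.8])]
side [270 199  10  23 130] [274.93076923 210.30769231] [(np.float64(272.9408885054992), np.int64(199)), (np.float64(276.812357127453), np.int64(221))] [array([275.8, 197.4]), array([277.6, 219.5])]
(array([532.41803373,  63.62381511, 181.72694125]), np.float64(1.2502415851635587))
(array([537.13034938,  62.26344196, 115.95489739]), np.float64(0.9971451010921495))
```

>>> jog_arm(deltas=[{"gripper":1,"translation":[0.02,0.003,0],"dr":[0,0,0]},{"gripper":1,"translation":[0.02,0.003,0],"dr":[0,0,0]},{"gripper":1,"translation":[0,0,0],"dr":[0,0,0]},{"gripper":1,"translation":[0,0,0],"dr":[0,0,0]}])

```text
clock: 11.38
eef_pos: [548.9, 63.4, 164.0]
tcp_rot: [-3.141, 0.0, 1.715]
contact_force: [-2.7, 1.5, -0.7]
opening: 0.185
```

```bash
python3 - <<'E'
from h import *
fr={n:r.grab_frame(n) for n in("scene","side")}; e={}
w=r.grab_frame("wrist")
cut=lambda im,x,y,wd,h: cv2.resize(im[y:y+h,x:x+wd],(400,400),interpolation=cv2.INTER_CUBIC)
cv2.imwrite("pics/a5.png",np.hstack([cv2.resize(w[180:480,120:520],(400,300)),cv2.resize(fr["side"][170:245,230:330],(400,300),interpolation=cv2.INTER_CUBIC)]))
for n,im in fr.items():
    hsv=cv2.cvtColor(im,cv2.COLOR_BGR2HSV)
    m=cv2.inRange(hsv,(0,150,60),(8,255,255))|cv2.inRange(hsv,(172,150,60),(180,255,255))
    k,l,st,ce=cv2.connectedComponentsWithStats(m)
    up=np.array(proj(n,(541,63.5,140)))
    i=min((i for i in range(1,k) if st[i,4]>25),key=lambda i:np.linalg.norm(ce[i]-up))
    v,u=np.where(l==i); f=np.polyfit(v,u,1); e[n]=[(np.polyval(f,y),y) for y in(v.min(),v.max())]
    print(n,st[i],ce[i],e[n])
for j in(0,1): print(tri(ray("scene",*e["scene"][j]),ray("side",*e["side"][j])))
E
```

```text
scene [335 176   8  26 105] [339.52380952 188.62857143] [(np.float64(340.49972231478404), np.int64(176)), (np.float64(338.5677682602532), np.int64(201))]
side [271 198  10  24 140] [276.07142857 209.81428571] [(np.float64(274.4985148109035), np.int64(198)), (np.float64(277.56065647286863), np.int64(221))]
(array([537.03364806,  64.23796551, 181.94037032]), np.float64(1.9727899975540333))
(array([539.28064258,  62.42111257, 114.65206402]), np.float64(1.1869212684511765))
```

View pics/a5.png

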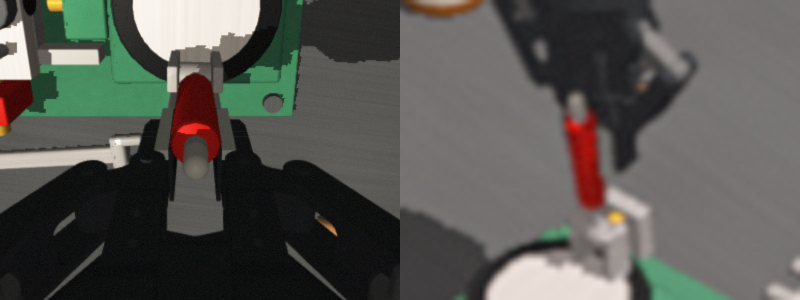

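The sleeve slid towards the pad edge (its steel tip is at (195,160) in the left crop) while the crank came almost vertical, leaning about 0.03 rad. I'll release so the latch seats, re-centre and check.

>>> jog_arm(deltas=[{"gripper":-0.3,"translation":[0,0,0],"dr":[0,0,0]},{"gripper":-0.3,"translation":[0,0,0],"dr":[0,0,0]},{"gripper":-0.3,"translation":[0,0,0],"dr":[0,0,0]},{"gripper":-0.3,"translation":[0,0,0],"dr":[0,0,0]},{"gripper":-0.3,"translation":[0,0,0],"dr":[0,0,0]}])

```text
clock: 11.95
eef_pos: [549.6, 63.5, 164.5]
tcp_rot: [3.141, 0.0, 1.715]
contact_force: [0.8, -0.2, 0.1]
opening: 0.65
```

```bash
cat > up.py <<'E'
from h import *
s=r.sense(); print(s["eef_pos"],s["contact_force"],s["opening"])
fr={n:r.grab_frame(n) for n in("scene","side")}; e={}
for n,im in fr.items():
    hsv=cv2.cvtColor(im,cv2.COLOR_BGR2HSV)
    m=cv2.inRange(hsv,(0,150,60),(8,255,255))|cv2.inRange(hsv,(172,150,60),(180,255,255))
    k,l,st,ce=cv2.connectedComponentsWithStats(m)
    up=np.array(proj(n,(541,63.5,140)))
    i=min((i for i in range(1,k) if st[i,4]>25),key=lambda i:np.linalg.norm(ce[i]-up))
    v,u=np.where(l==i); f=np.polyfit(v,u,1); e[n]=[(np.polyval(f,y),y) for y in(v.min(),v.max())]
    print(n,st[i])
for j in(0,1): print(tri(ray("scene",*e["scene"][j]),ray("side",*e["side"][j])))
cv2.imwrite("pics/last_scene.png",fr["scene"]);cv2.imwrite("pics/last_side.png",fr["side"])
E
python3 up.py
```

```text
[549.63409434  63.49010335 164.45251443] [ 0.77849038 -0.18114566  0.13961379] 0.6495765546299564
scene [335 178   8  25 167]
side [273 197   9  24 145]
(array([541.83407289,  61.75460044, 181.82243771]), np.float64(1.8800073941087108))
(array([542.36808644,  61.01704309, 115.47514923]), np.float64(1.5583838585848957))
```

The crank is now vertical, (541.8, 61.8) at the top against (542.4, 61.0) at the bottom, so it is latched. I'll re-centre on it, grip, and work out the turning arc.

>>> jog_arm(deltas=[{"gripper":-0.3,"translation":[-0.04,-0.003,0],"dr":[0,0,0]},{"gripper":-0.3,"translation":[-0.04,-0.003,0],"dr":[0,0,0]},{"gripper":-0.3,"translation":[0,0,0],"dr":[0,0,0]},{"gripper":1,"translation":[0,0,0],"dr":[0,0,0]},{"gripper":1,"translation":[0,0,0],"dr":[0,0,0]},{"gripper":1,"translation":[0,0,0],"dr":[0,0,0]},{"gripper":1,"translation":[0,0,0],"dr":[0,0,0]},{"gripper":1,"translation":[0,0,0],"dr":[0,0,0]},{"gripper":1,"translation":[0,0,0],"dr":[0,0,0]}], squeeze=25)

```text
clock: 12.8
eef_pos: [541.4, 62.9, 164.4]
tcp_rot: [3.141, 0.0, 1.715]
contact_force: [0.5, -0.8, 2.6]
opening: 0.204
```

```bash
python3 - <<'E'
import numpy as np
from rig import r
s=r.sense(); print(s["eef_pos"],s["contact_force"],s["opening"],s["qpos"])
a=0.147-np.arange(0,2.21,0.11); P=36*np.c_[np.cos(a),np.sin(a)]
print((np.diff(P,axis=0)/100).round(3).tolist())
E
```

```text
[541.41705431  62.91382355 164.37506813] [ 0.54407485 -0.76587928  2.60133419] 0.20353667758374838 [ 1.13006832e-01  3.38823167e-01  1.88760680e+00 -1.63458474e-04
  9.14888557e-01 -1.60223712e+00]
[[0.004, -0.039], [-0.001, -0.04], [-0.005, -0.039], [-0.009, -0.038], [-0.013, -0.037], [-0.018, -0.036], [-0.021, -0.033], [-0.025, -0.031], [-0.028, -0.028], [-0.031, -0.025], [-0.033, -0.021], [-0.036, -0.017], [-0.037, -0.013], [-0.039, -0.009], [-0.039, -0.005], [-0.04, -0.001], [-0.039, 0.004], [-0.039, 0.008], [-0.038, 0.012], [-0.036, 0.016]]
```

>>> jog_arm(deltas=[{"gripper":1,"translation":[0.004,-0.039,0],"dr":[0,0,-0.07]},{"gripper":1,"translation":[-0.001,-0.04,0],"dr":[0,0,-0.07]},{"gripper":1,"translation":[-0.005,-0.039,0],"dr":[0,0,-0.07]},{"gripper":1,"translation":[-0.009,-0.038,0],"dr":[0,0,-0.07]},{"gripper":1,"translation":[-0.013,-0.037,0],"dr":[0,0,-0.07]},{"gripper":1,"translation":[-0.018,-0.036,0],"dr":[0,0,-0.07]},{"gripper":1,"translation":[0,0,0],"dr":[0,0,0]}])

```text
clock: 13.38
eef_pos: [537.1, 40.1, 164.4]
tcp_rot: [3.141, -0.001, 1.05]
contact_force: [0.5, 1.6, 1.9]
opening: 0.202
```

```bash
python3 up.py
```

```text
[537.14073735  40.07411224 164.41530028] [0.48067754 1.57275117 1.87283197] 0.2019328101342431
scene [324 177   8  25 150]
side [336 253  16  18 162]
(array([559.06683481, -36.03648362, 147.38237751]), np.float64(166.1750378209394))
(array([572.21764755, -41.45894938,  91.70088885]), np.float64(173.91496640396218))
```

Forces are low, and the scene view shows the sleeve following. The side view picked up the housing instead because the gripper hides the sleeve. Continuing the arc.

>>> jog_arm(deltas=[{"gripper":1,"translation":[-0.021,-0.033,0],"dr":[0,0,-0.07]},{"gripper":1,"translation":[-0.025,-0.031,0],"dr":[0,0,-0.07]},{"gripper":1,"translation":[-0.028,-0.028,0],"dr":[0,0,-0.07]},{"gripper":1,"translation":[-0.031,-0.025,0],"dr":[0,0,-0.07]},{"gripper":1,"translation":[-0.033,-0.021,0],"dr":[0,0,-0.07]},{"gripper":1,"translation":[-0.036,-0.017,0],"dr":[0,0,-0.07]},{"gripper":1,"translation":[0,0,0],"dr":[0,0,0]}])

```text
clock: 14.07
eef_pos: [519.9, 24.6, 164.4]
tcp_rot: [3.141, -0.001, 0.394]
contact_force: [0.8, 0.3, 0.5]
opening: 0.209
```

>>> jog_arm(deltas=[{"gripper":1,"translation":[-0.037,-0.013,0],"dr":[0,0,-0.07]},{"gripper":1,"translation":[-0.039,-0.009,0],"dr":[0,0,-0.07]},{"gripper":1,"translation":[-0.039,-0.005,0],"dr":[0,0,-0.07]},{"gripper":1,"translation":[-0.04,-0.001,0],"dr":[0,0,-0.07]},{"gripper":1,"translation":[-0.039,0.004,0],"dr":[0,0,-0.07]},{"gripper":1,"translation":[0,0,0],"dr":[0,0,0]},{"gripper":1,"translation":[0,0,0],"dr":[0,0,0]}])

```text
clock: 14.65
eef_pos: [500.4, 22.1, 164.4]
tcp_rot: [3.141, -0.0, -0.146]
contact_force: [1.4, -1.3, 3.2]
opening: 0.202
```

>>> jog_arm(deltas=[{"gripper":1,"translation":[-0.039,0.008,0],"dr":[0,0,-0.07]},{"gripper":1,"translation":[0,0,0],"dr":[0,0,0]},{"gripper":1,"translation":[0,0,0],"dr":[0,0,0]}])

```text
clock: 14.9
eef_pos: [496.6, 22.9, 164.4]
tcp_rot: [3.141, -0.0, -0.257]
contact_force: [3.2, -2.3, 2.7]
opening: 0.202
```

>>> jog_arm(deltas=[{"gripper":1,"translation":[-0.02,0.006,0],"dr":[0,0,-0.035]},{"gripper":1,"translation":[0,0,0],"dr":[0,0,0]},{"gripper":1,"translation":[0,0,0],"dr":[0,0,0]}])

```text
clock: 15.15
eef_pos: [495.1, 23.4, 164.4]
tcp_rot: [3.142, -0.001, -0.313]
contact_force: [4.6, -3.8, 0.9]
opening: 0.201
```

>>> jog_arm(deltas=[{"gripper":1,"translation":[-0.02,0.006,0],"dr":[0,0,0]},{"gripper":1,"translation":[0,0,0],"dr":[0,0,0]},{"gripper":1,"translation":[0,0,0],"dr":[0,0,0]}])

```text
clock: 15.4
eef_pos: [494.7, 23.7, 164.6]
tcp_rot: [-3.141, -0.005, -0.314]
contact_force: [9.9, -5.9, -5.6]
opening: 0.204
```

The stop is reached: the force rises and position gives 2.02 rad. Release, rise and check.

>>> jog_arm(deltas=[{"gripper":1,"translation":[0,0,0],"dr":[0,0,0]},{"gripper":-1,"translation":[0,0,0],"dr":[0,0,0]},{"gripper":-1,"translation":[0,0,0],"dr":[0,0,0]},{"gripper":-1,"translation":[0,0,0],"dr":[0,0,0]},{"gripper":-1,"translation":[0,0,0],"dr":[0,0,0]},{"gripper":-1,"translation":[0,0,0],"dr":[0,0,0]},{"gripper":-1,"translation":[0,0,0.3],"dr":[0,0,0]},{"gripper":-1,"translation":[0,0,0.4],"dr":[0,0,0]},{"gripper":-1,"translation":[0,0,0.4],"dr":[0,0,0]},{"gripper":-1,"translation":[0,0,0],"dr":[0,0,0]},{"gripper":-1,"translation":[0,0,0],"dr":[0,0,0]}])

```text
clock: 16.32
eef_pos: [493.5, 24.3, 276.6]
tcp_rot: [-3.14, -0.004, -0.318]
contact_force: [0.0, -0.2, -0.3]
opening: 1.001
```

```bash
sed -i 's/(541,63.5,140)/(494.8,24,150)/' up.py; python3 up.py; python3 - <<'E'
from h import *
n,d=cv2.imread("pics/last_scene.png"),cv2.imread("pics/last_side.png")
cv2.imwrite("pics/a6.png",np.hstack([cv2.resize(n[150:270,210:370],(400,300),interpolation=cv2.INTER_CUBIC),cv2.resize(d[175:325,210:410],(400,300),interpolation=cv2.INTER_CUBIC)]))
E
```

```text
[493.49078772  24.32234389 276.5814833 ] [ 0.01093044 -0.15781435 -0.25418307] 1.001061796661973
scene [315 167   7  25 168]
side [269 214   9  25 154]
(array([496.91373662,  21.91757896, 183.61307724]), np.float64(1.5563097703934015))
(array([496.24880181,  22.26627514, 115.42897866]), np.float64(0.3426845304826038))
```

View pics/a6.png

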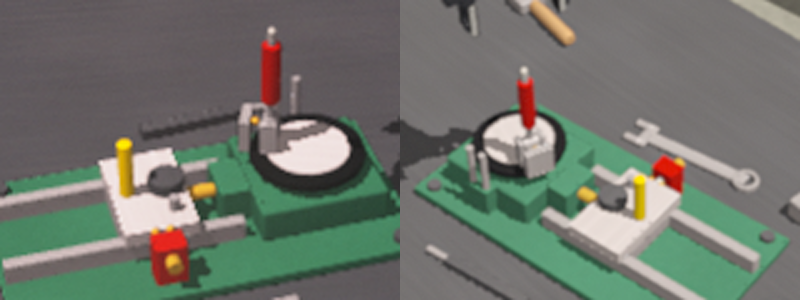

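The crank is vertical, its camera angle gives about 1.98 rad, and the bolt is run in. I'll check that the post is unmoved from the earlier detent reading, then hand in.

```bash
python3 - <<'E'
from h import *
ok=True
for nm,ref in(("scene",(259.6,217.2)),("side",(329.3,273.4))):
    m=cv2.inRange(cv2.cvtColor(cv2.imread(f"pics/last_{nm}.png"),cv2.COLOR_BGR2HSV),(22,150,100),(34,255,255))
    k,l,st,ce=cv2.connectedComponentsWithStats(m)
    d=min(np.linalg.norm(ce[i]-ref) for i in range(1,k) if st[i,4]>40); print(nm,d); ok&=d<1.5
print(ok)
if ok: r.sign_off(); print("signed off")
E
```

```text
scene 1.0652108999174486
side 0.28326653097222204
True
the job is handed in; nothing more can be done
signed off
```

The job is done and handed in at about 16.4 s of the 61 s allowed; sign-off gives no verdict.

- **Carriage:** I pushed it by the post until the resistance peaked at about 17 N and then turned into a forward pull, and let go. The picture afterwards showed the ball between the two brass ridges. At hand-in the post was within about 1 px of that picture in both fixed views.
- **Crank:** The sleeve slipped in the pads during the swing, and the crank first stood about 0.03–0.07 rad short of upright. I nudged it outward and released it. It then measured vertical, and it still did after the wheel was turned.
- **Wheel:** I turned it clockwise until the force rose to about 10 N at the stop. The arm's position gives about 2.02 rad and the cameras about 1.98, which agree within measurement error. The locking bolt is run in.
- **Final state:** The gripper is open, raised clear and touching nothing. I did not measure the bystanders' positions one by one. The arm met no unexpected contact forces, and none of them looked moved in the last view, which did not show them all.

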